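# Egg out of the cooker with tongs

### The job

Switch the egg cooker off by pushing its red plunger fully down, then pick up the tongs, close them round the brown egg and lift it well clear of the cooker. Do not touch the brown egg with the fingers, and leave the white egg in its seat and everything else on the worktop where it stands. Finish while still holding the egg up, still, in the tongs: the program ends with the egg held, nothing is put down.

Things in the scene. Friction and masses are not known exactly. Their poses are not given: they have to be found in the camera images.
- egg_cooker: white two-egg cooker, fixed, 104 x 220 mm, top of its steel tray 47 mm up. Origin: centre of its underside; x from the front (ledge with red plunger, towards the robot) to the back, y along its length, z up. Two grey egg seats (rings 42 mm outside, rim 58 mm and inner floor 49 mm above the worktop) at x = +12 mm, y = +65 and -65 mm; which egg stands in which varies
- plunger (a joint): travel of the red plunger of the cooker in m: 0 up, 0.012 fully down. It is pushed straight down against a spring, 1.5 N at the top, 4.5 N fully down, and springs back
- plunger_top (a point): middle of the top face of the red plunger (24 mm diameter, in a black collar), on the cooker's front ledge midway between the eggs, 30 mm in front of the cooker's origin and 68 mm above the worktop when up; moves with it
- brown_egg: brown hard egg, 44 mm diameter, 56 mm high, 60 g, standing blunt end down in one seat of the cooker (sunk 9 mm in the ring). Origin: middle of its underside, z to the pointed end
- brown_egg_center (a point): centre of the widest part of the brown egg, 25 mm above its underside (74 mm above the worktop as it stands)
- white_egg: white egg of the same size in the other seat, to be left there. Origin: middle of its underside
- tongs: loose sprung kitchen tongs, steel, black grip plates and cupped tips, 90 g, balanced at the grip point, lying on their side so that the arms close horizontally. Origin: on the worktop under the grip point, midway between the arms; x along the tongs to the tips, y across, z up. From x = -128 mm (hanging loop; hinge -95) to +114 mm (tips centred at +95). Arms, plates and tips at most 26 mm high
- tongs_grip (a point): grip point between the two flat black grip plates (50 mm long), 13 mm above the worktop as they lie. Over the outside the plates measure 54 mm open; the spring pushes each outward with 8 N (open) to 10 N, so fingers closed to about 50 mm already carry the tongs, tips still open. Both arms move together; 1 mm less at the grip is 2 mm less at the tips
- tongs_tip (a point): point midway between the cupped tips, 95 mm ahead of the grip point along the tongs' x, 13 mm above the worktop as they lie. Cups 26 mm high, 70 mm apart when open; closed on an egg the grip plates measure about 39 mm over the outside, and a grip of about 30 N holds the egg firmly
- tongs_arm_l (a joint): closing angle of each tongs arm in rad: 0 open, about 0.07 closed on an egg, 0.155 fully closed
- lemon: yellow lemon, 71 mm long, 51 mm high, bystander; origin at the centre of its underside
- garlic_3: garlic bulb, 49 mm wide, 62 mm high, bystander; origin at the centre of its underside
- kitchen_timer: red round kitchen timer, 66 mm wide, 47 mm high, bystander; origin at the centre of its underside
- acrylic_cube: clear acrylic display cube, hard to see, fixed behind the cooker: 170 x 170 mm, 210 mm high (front face at world x = 0.62); keep the tongs clear of it when carrying. Origin: centre of its underside
- acrylic_riser: clear acrylic stand, fixed to the left of the cube under the black speaker: 303 mm deep, 330 mm wide, shelf at 148 mm height (front edge at world x = 0.595); the tongs lie in front of it. Origin: centre of its underside
Things that resemble listed ones, but are neither listed nor needed, are in the scene too. Of the things like the brown_egg, leave any that is pink; of the rest the smaller one is meant.

How it is judged (in metres and radians):
On the way, in this order (a step that is already met when the one before it is completed fails the run):
1. the red plunger is pushed fully down (value of joint plunger above 0.0105 m), for 0.05 s.
2. the tongs are lifted off the worktop in the gripper (height (world z) of tongs_grip above 0.035 m and contact force between the fingers and tongs above 1 N), for 0.2 s.
3. the brown egg is lifted out of its seat between the tips of the tongs (height (world z) of brown_egg_center above 0.1 m and distance between brown_egg_center and tongs_tip below 0.035 m and contact force between tongs and brown_egg above 1 N), for 0.2 s.
At the end, for the whole second after the job is handed in: brown egg held still (under 0.03 m/s) by the tongs alone, its centre within 35 mm of the tip point and over 115 mm above the worktop; tongs gripped in the fingers, clear of the cooker; plunger sprung back up; white egg in its seat (moved under 12 mm, tilt under 0.3 rad) (height (world z) of brown_egg_center above 0.115 m and distance between brown_egg_center and tongs_tip below 0.035 m and contact force between tongs and brown_egg above 1 N and contact force between the fingers and tongs above 1 N and contact force between egg_cooker and brown_egg below 0.05 N and contact force between egg_cooker and tongs below 0.05 N and linear speed of brown_egg below 0.03 m/s and distance of white_egg from where it was at the start of the episode below 0.012 m and angle between white_egg's own z axis and vertical below 0.3 rad and value of joint plunger below 0.003 m); the arm keeps its last pose, push and grip.
It fails at once if the fingers touch the brown egg (contact force between the fingers and brown_egg above 0.5 N).
It fails at once if the white egg is knocked out of its seat (distance of white_egg from where it was at the start of the episode above 0.03 m).
It fails at once if a bystander is pushed away (distance of any of lemon, garlic_3, kitchen_timer from where it was at the start of the episode above 0.03 m).
It also fails if it takes over 67 s, if anything falls off the work surface, if the arm or the gripper's body presses on something with over 40 N, if the wrist force passes 120 N, or if a joint passes its speed limit or range.

### The arm

A 6-joint arm with a two-finger parallel gripper is mounted at the origin on a cart in front of the work surface, level with it; the furniture and walls round the work are solid. World frame = base frame: x ahead of the robot, y to its left, z up, the work surface at z = 0. Lengths are in mm, angles in rad, forces in N, time in s.
With the tool pointing down it reaches from about 375 to 975 mm from the base axis. Payload 3.8 kg.
Tool frame: the origin (TCP) lies on the centre line of the jaws, within the pads' length; the fingertips stand 19 mm ahead of it and the grasp point (between the pads) is the TCP; z points along the fingers, y is the line along which they close (so a half turn about z gives the same grasp; the last joint's range is limited). The gripper opens to 85 mm and grips with 20 to 120 N. Pads are 22 mm wide; open, the fingers measure 114 mm over their backs; the gripper's body (76 mm by 85 mm) begins 54 mm behind the grasp point. The pads swing forward as they close: fully open they stand 13 mm farther back than shut.
Start: joints at [-1.286, 0.264, 1.604, -0, 1.274, -0.037], TCP at [213.48, -640.347, 250.28] pointing down, gripper open.
Joint ranges: [-2.63, 2.63], [-0.94, 2.18], [0.31, 2.57], [-1.31, 4.45], [0, 2.66], [-2.55, 2.55]. Speed limits (rad/s): [2.57, 2.57, 3.14, 3.14, 3.14, 3.14].

### API

Orientations are given as a 3x3 rotation matrix whose columns are the frame's x, y, z axes.
In Python, from cell import manip gives the robot as it stands.
- The arm moves only by the tool apply_moves, never from a script. Its argument "moves" is a list of rows, each a list of 7 numbers: the opening, from -1 (shut) to 1 (fully open), so that 0 is half open, then the shift along the world's x, y, z in mm, then the turn, a rotation vector about the world's x, y, z in degrees. A call has 1 to 20 rows; each row shifts and turns the commanded pose from where the row before left it; what a row does not reach is not made up. A row lasts 1/12 s, in which the tool goes at most 41.7 mm and 7.16 degrees, less where a joint would pass 70% of its speed; a pose out of reach is approached as far as the arm can. A call is refused whole if a number of a shift passes 41.7 or a number of a turn 7.16, either way. A call with a gripper value outside its range is refused whole. The fingers move at their own pace and stop on an object; "force" is the grip in N (left out, the last holds). Time passes only in rows, so rows that do not move let the fingers close. It gives the time, the measured TCP pose, the force, the opening and the grip force at its end, in the units of the state.
- manip.sense(): the state, without advancing time (a new reading comes with each control period).
- manip.grab_frame(name): name is "scene" or "top" or "wrist"; returns a dict with "pixels" (480x640x3 uint8, red, green, blue), "fx", "fy", "cx", "cy" (pixels), "distortion" ([k1, k2, p1, p2, k3] as OpenCV has them; the pictures are not rectified), "xyz" and "attitude" of the camera in the world. Camera axes: x right, y down, z forward; pixel columns grow to the right and rows downward; lengths in mm; the calibration is good to about 2 mm. A picture is of the moment at which its call begins. There is no depth.
- manip.close_job(): hands the job in; it is judged then, once.
The state is a dict: "time_s": time; "qpos": joint angles; "qvel": joint speeds; "tau": joint torques, N m; "tcp_pos": TCP position; "orientation": TCP orientation; "ft_force": force on the tool from outside, world axes, zero at the start; "ft_torque": the same for the moment, N m; "opening": finger opening in mm; "gripper_force": force on a finger pad.
Only numpy, scipy, OpenCV 4.12 (cv2) and the standard library are available. Lean on these libraries where they do the work, as an engineer would, in place of code of your own. Each camera call takes 0.05 s, during which the arm holds its last target. There are 200 camera calls.

## Working session

There is one attempt and no reset: what is moved stays moved. The work goes in short steps, Python scripts to look and compute and a tool call to move; the robot and the scene stay as the last step left them, time stands still between calls to the robot, and variables do not carry over. Pictures are saved under pics/ and viewed, at most 10 in all, crops included, and the job is handed in when it is done.

Besides the shell and the picture viewer there is one more tool, called after ">>>" as name([rows], argument=value, ...), one row to a line, values as JSON. apply_moves: Moves the arm, as the interface text tells. Its arguments: {"type":"object","properties":{"moves":{"type":"array"},"force":{"type":"number"}},"required":["moves"]}

```bash
mkdir -p pics
cat > h.py <<'E'
from cell import manip
import cv2,numpy as np
def grab(n,f=None):
    d=manip.grab_frame(n)
    if f: cv2.imwrite('pics/'+f,d['pixels'][:,:,::-1])
    return d
def ray(d,px):
    K=np.array([[d['fx'],0,d['cx']],[0,d['fy'],d['cy']],[0,0,1]],float)
    u=cv2.undistortPoints(np.array([[px]],float),K,np.array(d['distortion'],float))[0,0]
    R=np.array(d['attitude']).reshape(3,3)
    return np.array(d['xyz'],float),R@np.array([u[0],u[1],1])
def plane(d,px,z):
    o,v=ray(d,px); return o+v*(z-o[2])/v[2]
def proj(d,p):
    K=np.array([[d['fx'],0,d['cx']],[0,d['fy'],d['cy']],[0,0,1]],float)
    R=np.array(d['attitude']).reshape(3,3)
    t=-R.T@np.array(d['xyz'],float)
    return cv2.projectPoints(np.array([p],float),cv2.Rodrigues(R.T)[0],t,K,np.array(d['distortion'],float))[0][0,0]
E
python3 - <<'E'
from h import *
for n in('scene','top'):
    d=grab(n,n+'0.png'); print(n,d['xyz'],np.round(d['attitude'],3),d['fx'])
print(manip.sense())
E
```

```text
scene [ 88.12277797 867.87608216 899.66211617] [[-0.827 -0.406  0.388]
 [-0.562  0.574 -0.596]
 [ 0.02  -0.711 -0.703]] 525.0676494296604
top [ 433.51392831  152.51316164 1295.30873066] [[ 0.026 -0.994  0.105]
 [-1.    -0.024  0.017]
 [-0.015 -0.105 -0.994]] 503.9483998964454
{'time_s': 0.1, 'qpos': array([-1.28593874e+00,  2.64651525e-01,  1.60524910e+00,  6.80528078e-06,
        1.27369574e+00, -3.68912795e-02]), 'qvel': array([-0.00057266, -0.0018409 , -0.00191292,  0.00146281,  0.00037448,
       -0.00091878]), 'tau': array([ 8.56126280e-04, -5.16707289e+01, -3.68590701e+01, -4.06557638e-05,
        6.42945495e-03, -6.17644014e-05]), 'tcp_pos': array([ 213.28284686, -639.75969928,  249.09789956]), 'orientation': array([[ 9.48684487e-01,  3.16223709e-01, -5.56838256e-04],
       [ 3.16224189e-01, -9.48682538e-01,  1.92478917e-03],
       [ 8.04012391e-05, -2.00210335e-03, -9.99997993e-01]]), 'ft_force': array([-0.26007035, -0.38072721, -0.07793091]), 'ft_torque': array([ 0.0096979 , -0.00299339, -0.01454504]), 'gripper_force': 0.0, 'opening': 85.05125136565665}
```

View pics/top0.png

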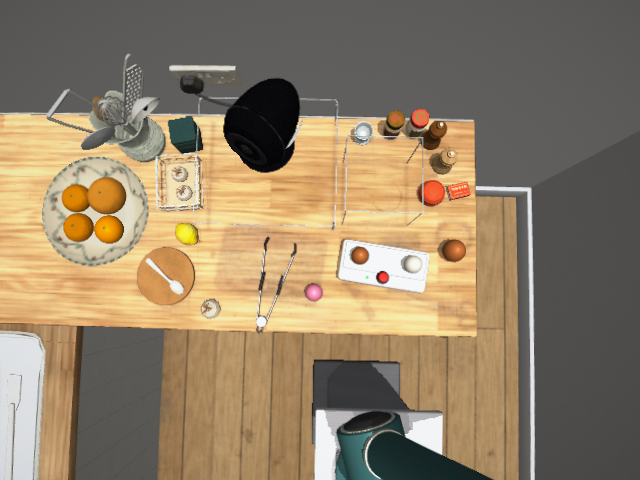

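View pics/scene0.png

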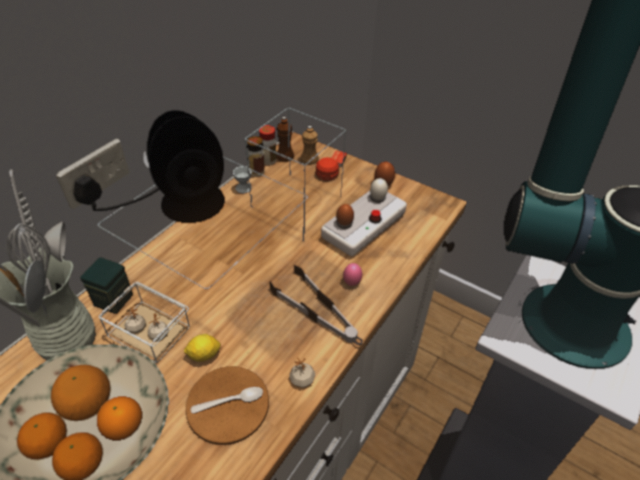

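The top view shows the cooker at about (384,266), the plunger at (383,277) and the white egg at (413,264). The tongs have their hinge at (262,322), tips at (267,243) and (294,246), and plates at about (262,283) and (280,286). There are three candidates for brown_egg:
- (360,256): brown, in the cooker seat.
- (454,250): brown, standing loose and bigger.
- (314,292): pink.

The one in the seat fits, as the smaller non-pink egg. I'll measure and confirm in a crop.

```bash
cat > m.py <<'E'
from h import *
d=grab('top'); im=d['pixels']; hsv=cv2.cvtColor(im,cv2.COLOR_RGB2HSV)
def blobs(m,x0,y0,x1,y1,amin=15):
    k=np.zeros_like(m);k[y0:y1,x0:x1]=m[y0:y1,x0:x1]
    n,l,s,c=cv2.connectedComponentsWithStats(k)
    return [(c[i],s[i,2:5]) for i in range(1,n) if s[i,4]>=amin]
red=cv2.inRange(hsv,(0,200,120),(6,255,255))|cv2.inRange(hsv,(174,200,120),(180,255,255))
for c,s in blobs(red,370,265,395,290): print('red',c,s,plane(d,c,68))
br=cv2.inRange(hsv,(3,110,30),(14,255,190))
for c,s in blobs(br,345,240,375,272,40): print('brown',c,s,plane(d,c,76))
for c,s in blobs(br,435,235,475,270,40): print('big',c,s,plane(d,c,30))
dark=cv2.inRange(hsv,(0,0,0),(180,255,75))
for c,s in blobs(dark,245,230,305,335,8): print('dark',c,s,plane(d,c,20))
a=cv2.resize(im[225:345,240:480],None,fx=3.3,fy=3.3,interpolation=cv2.INTER_CUBIC)
cv2.imwrite('pics/crop1.png',a[:,:,::-1])
E
python3 m.py
```

```text
red [382.09090909 275.36363636] [10 10 33] [485.78360229   4.29212224  68.        ]
brown [359.04191617 255.26946108] [ 16  17 167] [532.73603794  61.69978451  76.        ]
big [452.47787611 250.55162242] [ 24  22 339] [ 554.1199936  -177.05433374   30.        ]
dark [265.70833333 242.54166667] [ 5 14 24] [563.94806888 295.65079289  20.        ]
dark [294.33333333 249.93333333] [ 4 11 15] [546.84092693 222.06425216  20.        ]
dark [261.44444444 280.6       ] [ 6 18 45] [466.90165592 303.03014851  20.        ]
dark [279.41176471 285.58823529] [ 6 18 34] [455.52088755 257.09583985  20.        ]
```

View pics/crop1.png

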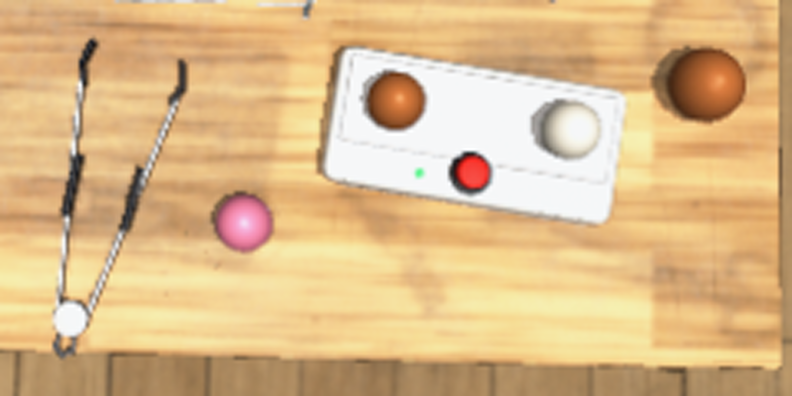

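The crop confirms it: the seated brown egg at crop (397,100) is clearly smaller than the loose one at (705,83), and the pink one at (244,222) is ruled out. The plunger's disc is at crop (472,173). The cooker yaw is about -9°, which predicts the brown seat at (534,60), and I measured (533,62). For the tongs, grip to tip measures 96 mm against the given 95, with a yaw of about -13°.

Next I move above the plunger with the fingers shut.

>>> apply_moves([
  [-1,15.9,37.8,0,0,0,-6.3],
  [-1,15.9,37.8,0,0,0,-6.3],
  [-1,15.9,37.8,0,0,0,-6.3],
  [-1,15.9,37.8,0,0,0,-6.3],
  [-1,15.9,37.8,0,0,0,-6.3],
  [-1,15.9,37.8,0,0,0,0],
  [-1,15.9,37.8,0,0,0,0],
  [-1,15.9,37.8,0,0,0,0],
  [-1,15.9,37.8,0,0,0,0],
  [-1,15.9,37.8,0,0,0,0],
  [-1,15.9,37.8,0,0,0,0],
  [-1,15.9,37.8,0,0,0,0],
  [-1,15.9,37.8,0,0,0,0],
  [-1,15.9,37.8,-20,0,0,0],
  [-1,15.9,37.8,-20,0,0,0],
  [-1,15.9,37.8,-20,0,0,0],
  [-1,15.9,37.8,-20,0,0,0],
  [-1,0,0,0,0,0,0],
  [-1,0,0,0,0,0,0],
], force=30)

```text
time_s: 1.73
tcp_pos: [477.3, -9.0, 175.5]
orientation: [[0.975, -0.222, -0.004], [-0.222, -0.975, 0.0], [-0.004, 0.001, -1.0]]
ft_force: [0.7, -0.3, -0.7]
opening: 0.2
gripper_force: 0.0
```

Run:
```python
from h import *
print(manip.sense()['tcp_pos'])
d=grab('wrist','w1.png'); print(d['xyz'],np.round(d['attitude'],3))
hsv=cv2.cvtColor(d['pixels'],cv2.COLOR_RGB2HSV)
red=cv2.inRange(hsv,(0,200,90),(5,255,255))|cv2.inRange(hsv,(175,200,90),(180,255,255))
n,l,s,c=cv2.connectedComponentsWithStats(red)
for i in range(1,n):
    if s[i,4]>100: print(c[i],s[i],plane(d,c[i],68))
print(proj(d,(483,3,68)),proj(d,(533,61,76)),proj(d,(513,-68,76)))
```

```text
[477.33058603  -8.99495762 175.51853654]
[542.82062828 -23.3485463  299.10620446] [[-0.222 -0.94  -0.261]
 [-0.975  0.214  0.059]
 [ 0.001  0.267 -0.964]]
[299.2617284  233.97037037] [283 218  33  32 810] [485.01502507   2.72763922  68.        ]
[299.5729227  236.86806547] [189.97447063 185.01454928] [398.97109399 170.29315275]
```

View pics/w1.png

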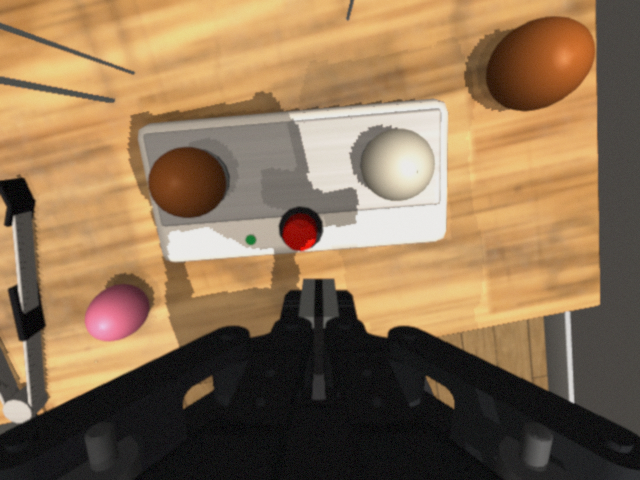

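The wrist view shows the red plunger's top at about (300,231), the brown egg at (188,182), the white egg at (398,164) and the pink egg at (118,312). The plunger is at (485,3), which agrees with the top view. Now I press it.

>>> apply_moves([
  [-1,8,12,-20,0,0,0],
  [-1,0,0,-25,0,0,0],
  [-1,0,0,-25,0,0,0],
  [-1,0,0,-10,0,0,0],
  [-1,0,0,-4,0,0,0],
  [-1,0,0,-4,0,0,0],
  [-1,0,0,-4,0,0,0],
  [-1,0,0,-4,0,0,0],
  [-1,0,0,-3,0,0,0],
  [-1,0,0,0,0,0,0],
  [-1,0,0,0,0,0,0],
  [-1,0,0,0,0,0,0],
])

```text
time_s: 2.78
tcp_pos: [487.3, 1.0, 79.2]
orientation: [[0.974, -0.226, 0.002], [-0.226, -0.974, -0.0], [0.002, -0.0, -1.0]]
ft_force: [1.3, -2.2, 3.2]
opening: -0.2
gripper_force: 1.6
```

>>> apply_moves([
  [-1,0,0,-3,0,0,0],
  [-1,0,0,-2,0,0,0],
  [-1,0,0,-1,0,0,0],
  [-1,0,0,0,0,0,0],
  [-1,0,0,0,0,0,0],
])

```text
time_s: 3.2
tcp_pos: [487.5, 1.0, 74.8]
orientation: [[0.974, -0.226, 0.002], [-0.226, -0.974, -0.0], [0.002, -0.0, -1.0]]
ft_force: [-4.5, -1.2, 20.3]
opening: 0.0
gripper_force: 10.0
```

The 20 N reading shows the plunger has bottomed out (the spring gives at most 4.5 N). I raise and move over the tongs, opening the fingers.

>>> apply_moves([
  [-1,0,0,0,0,0,0],
  [-1,0,0,10,0,0,0],
  [-1,0,0,35,0,0,0],
  [-1,0,0,35,0,0,0],
  [0,0,0,30,0,0,0],
  [1,-3,34,0,0,0,0],
  [1,-3,35,0,0,0,0],
  [1,-3,35,0,0,0,0],
  [1,-3,35,0,0,0,0],
  [1,-3,35,0,0,0,0],
  [1,-3,35,0,0,0,0],
  [1,-4,35,0,0,0,0],
  [1,-4,35,0,0,0,0],
  [1,0,0,0,0,0,0],
  [1,0,0,0,0,0,0],
  [1,0,0,0,0,0,0],
])

```text
time_s: 4.53
tcp_pos: [459.3, 279.8, 181.1]
orientation: [[0.974, -0.225, -0.002], [-0.225, -0.974, -0.001], [-0.002, 0.002, -1.0]]
ft_force: [0.3, -0.9, 0.6]
opening: 85.3
gripper_force: 0.0
```

Run:
```python
from h import *
print(manip.sense()['tcp_pos'],manip.sense()['opening'],manip.sense()['qpos'])
d=grab('wrist','w2.png')
dark=cv2.inRange(cv2.cvtColor(d['pixels'],cv2.COLOR_RGB2HSV),(0,0,0),(180,255,70))
n,l,s,c=cv2.connectedComponentsWithStats(dark)
for i in range(1,n):
    if s[i,4]>100: print(np.round(c[i]),s[i],plane(d,c[i],20).round(1))
```

```text
[459.26265895 279.80592674 181.13910296] 85.27838148837454 [ 5.00921160e-01  6.15357426e-02  1.97000064e+00 -8.24042555e-05
  1.11252836e+00  2.29866297e+00]
[614.  50.] [ 590    8   50   73 2121] [536.4  42.6  20. ]
[362.  93.] [355  67  15  54 407] [549.4 225.3  20. ]
[264.  95.] [256  69  18  54 451] [564.  297.3  20. ]
[ 30. 124.] [ 18 108  23  39 111] [584.3 476.1  20. ]
[286. 215.] [280 182  13  67 554] [471.6 304.   20. ]
[344. 217.] [339 186  11  63 562] [460. 258.  20.]
[ 76. 238.] [ 21 191  79 116 414] [492.  478.5  20. ]
[337. 408.] [    0   293   640   187 75289] [278.4 303.1  20. ]
```

View pics/w2.png

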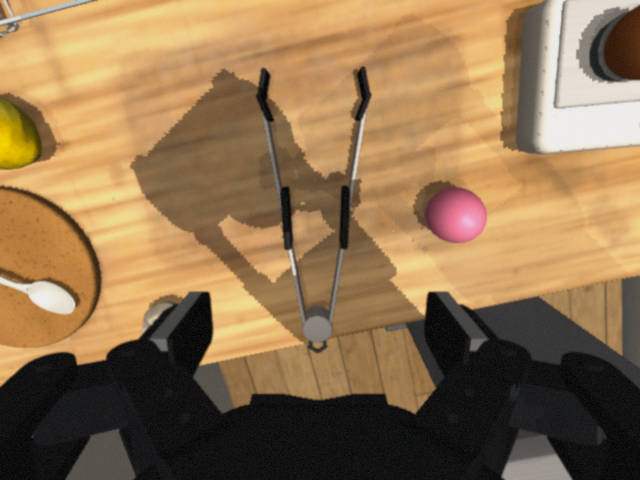

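The wrist view shows the plates at (286,215) and (344,217) and the tips at (264,95) and (362,93). The grip point is at (466,281) and the yaw about -12°, against -13° for the hand. The tips lie 93 mm ahead, which is consistent. I descend 160 mm with dx +6, then close to about 50 mm.

>>> apply_moves([
  [1,6,1,-35,0,0,0],
  [1,0,0,-35,0,0,0],
  [1,0,0,-35,0,0,0],
  [1,0,0,-30,0,0,0],
  [1,0,0,-15,0,0,0],
  [1,0,0,-8,0,0,0],
  [1,0,0,0,0,0,0],
  [1,0,0,0,0,0,0],
], force=30)

```text
time_s: 5.25
tcp_pos: [466.8, 280.4, 24.6]
orientation: [[0.974, -0.227, 0.0], [-0.227, -0.974, 0.0], [0.0, -0.0, -1.0]]
ft_force: [0.5, 0.6, -0.0]
opening: 85.1
gripper_force: 0.0
```

>>> apply_moves([
  [0.5,0,0,-3,0,0,0],
  [0.17,0,0,0,0,0,0],
  [0.17,0,0,0,0,0,0],
  [0.17,0,0,0,0,0,0],
  [0.17,0,0,0,0,0,0],
  [0.17,0,0,0,0,0,0],
  [0.17,0,0,0,0,0,0],
])

```text
time_s: 5.83
tcp_pos: [468.2, 282.1, 23.7]
orientation: [[0.974, -0.226, 0.004], [-0.226, -0.974, 0.002], [0.003, -0.003, -1.0]]
ft_force: [0.7, -1.5, 6.2]
opening: 49.8
gripper_force: 9.2
```

Grip force is 9 N at 49.8 mm, as described. I lift.

>>> apply_moves([
  [0.17,0,0,3,0,0,0],
  [0.17,0,0,6,0,0,0],
  [0.17,0,0,12,0,0,0],
  [0.17,0,0,20,0,0,0],
  [0.17,0,0,30,0,0,0],
  [0.17,0,0,35,0,0,0],
  [0.17,0,0,35,0,0,0],
  [0.17,0,0,20,0,0,0],
  [0.17,0,0,10,0,0,0],
  [0.17,0,0,0,0,0,0],
  [0.17,0,0,0,0,0,0],
  [0.17,0,0,0,0,0,0],
])

```text
time_s: 6.83
tcp_pos: [464.9, 280.4, 190.2]
orientation: [[0.974, -0.226, -0.003], [-0.226, -0.974, -0.002], [-0.003, 0.002, -1.0]]
ft_force: [0.4, 0.6, -1.1]
opening: 50.3
gripper_force: 7.6
```

Run:
```python
from h import *
s=manip.sense();print(s['tcp_pos'],s['opening'],s['gripper_force'],s['ft_force'])
d=grab('wrist','w3.png'); e=grab('scene')
cv2.imwrite('pics/s3.png',cv2.resize(e['pixels'][120:360,200:500],None,fx=2,fy=2)[:,:,::-1])
t=s['tcp_pos'];o=s['orientation'];print(proj(d,t+o[:,0]*95+[0,0,-9]))
dark=cv2.inRange(cv2.cvtColor(d['pixels'],cv2.COLOR_RGB2HSV),(0,0,0),(180,255,70))
n,l,st,c=cv2.connectedComponentsWithStats(dark)
for i in range(1,n):
    if st[i,4]>100: print(np.round(c[i]),st[i],plane(d,c[i],t[2]-9).round(1))
```

```text
[464.90518062 280.41750916 190.18885334] 50.32457915632175 7.569092034827918 [ 0.35598869  0.63802373 -1.12545154]
[319.47351064  52.67162907]
[339. 387.] [    0     0   640   480 89292] [425.9 280.6 181.2]
[406.  56.] [ 386    0   43  120 3056] [549.8 230.6 181.2]
[604.  64.] [593  30  30  59 726] [531.9 165.3 181.2]
[588.  66.] [581  35  22  56 380] [532.5 170.6 181.2]
```

View pics/w3.png

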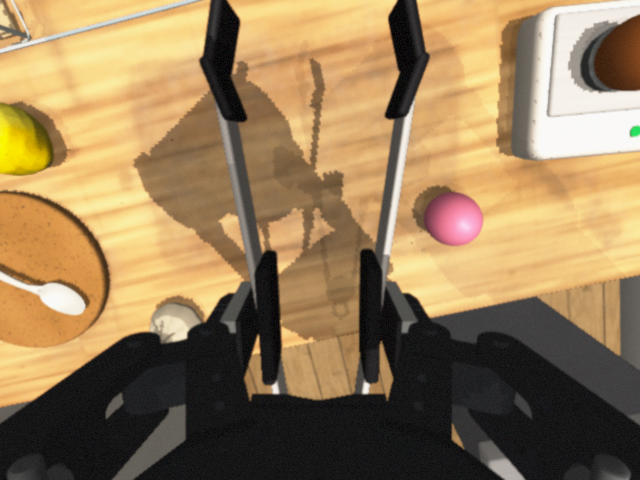

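View pics/s3.png

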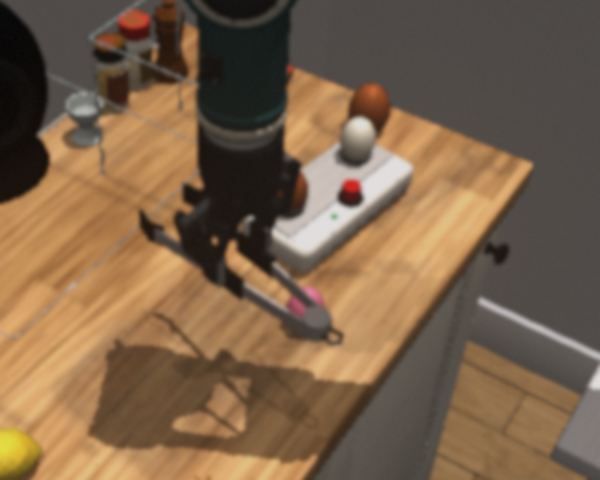

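The tongs are held level and centred, with plates at (267,315) and (371,317) and cups at (222,60) and (408,60). The plunger is back up. The tip is expected about 94 mm ahead of the TCP. To put it at the egg (533.5,61.5), the TCP goes to (442,83) and first stays high.

>>> apply_moves([
  [0.17,-1,-8,0,0,0,0],
  [0.17,-2,-16,0,0,0,0],
  [0.17,-3,-25,0,0,0,0],
  [0.17,-3,-25,0,0,0,0],
  [0.17,-3,-25,0,0,0,0],
  [0.17,-3,-25,0,0,0,0],
  [0.17,-3,-25,0,0,0,0],
  [0.17,-2,-24,0,0,0,0],
  [0.17,-2,-16,0,0,0,0],
  [0.17,-1,-8,0,0,0,0],
  [0.17,0,0,-20,0,0,0],
  [0.17,0,0,-20,0,0,0],
  [0.17,0,0,0,0,0,0],
  [0.17,0,0,0,0,0,0],
  [0.17,0,0,0,0,0,0],
])

```text
time_s: 8.18
tcp_pos: [443.4, 84.1, 152.7]
orientation: [[0.974, -0.226, 0.0], [-0.226, -0.974, 0.0], [0.0, -0.0, -1.0]]
ft_force: [-0.5, 0.3, -1.0]
opening: 50.2
gripper_force: 7.6
```

Run:
```python
from h import *
s=manip.sense();t=s['tcp_pos'];o=s['orientation'];print(t,s['opening'],s['gripper_force'],s['qpos'])
d=grab('wrist','w4.png')
hsv=cv2.cvtColor(d['pixels'],cv2.COLOR_RGB2HSV)
br=cv2.inRange(hsv,(3,110,30),(14,255,200))
n,l,st,c=cv2.connectedComponentsWithStats(br)
for i in range(1,n):
    if st[i,4]>400: print(c[i].round(),st[i],plane(d,c[i],76).round(1),((plane(d,c[i],76)-t)@o).round(1))
```

```text
[443.4027836   84.13326884 152.707917  ] 50.16656109340315 7.5690935156308115 [ 1.32286490e-01 -8.03725481e-02  2.16748552e+00  4.51932934e-05
  1.05438397e+00  1.93093256e+00]
[321.  84.] [ 281   39   82   89 5217] [535.3  61.6  76. ] [94.6  1.2 76.7]
```

View pics/w4.png

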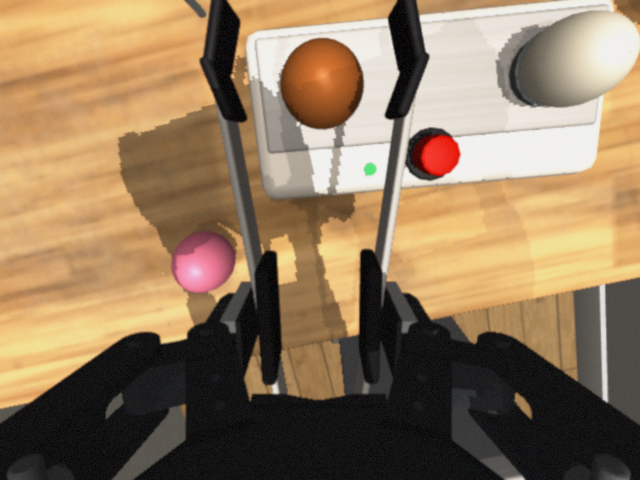

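The wrist view shows the egg at (321,84), centred between the cups at (222,60) and (408,60). It lies at tool x 94.6, y +1. I shift dy -2 and descend 65 mm.

>>> apply_moves([
  [0.17,0,-2,-8,0,0,0],
  [0.17,0,0,-12,0,0,0],
  [0.17,0,0,-12,0,0,0],
  [0.17,0,0,-12,0,0,0],
  [0.17,0,0,-10,0,0,0],
  [0.17,0,0,-7,0,0,0],
  [0.17,0,0,-4,0,0,0],
  [0.17,0,0,0,0,0,0],
  [0.17,0,0,0,0,0,0],
])

```text
time_s: 8.98
tcp_pos: [443.5, 82.2, 87.3]
orientation: [[0.974, -0.226, 0.0], [-0.226, -0.974, 0.0], [0.0, -0.0, -1.0]]
ft_force: [0.7, -0.0, -0.6]
opening: 50.2
gripper_force: 7.6
```

>>> apply_moves([
  [0.1,0,0,0,0,0,0],
  [0.05,0,0,0,0,0,0],
  [0,0,0,0,0,0,0],
  [-0.04,0,0,0,0,0,0],
  [-0.08,0,0,0,0,0,0],
  [-0.12,0,0,0,0,0,0],
  [-0.2,0,0,0,0,0,0],
  [-0.3,0,0,0,0,0,0],
  [-0.4,0,0,0,0,0,0],
  [-0.4,0,0,0,0,0,0],
  [-0.4,0,0,0,0,0,0],
  [-0.4,0,0,0,0,0,0],
], force=30)

```text
time_s: 9.98
tcp_pos: [443.4, 82.1, 87.3]
orientation: [[0.974, -0.226, 0.0], [-0.226, -0.974, -0.0], [0.0, -0.0, -1.0]]
ft_force: [0.2, -1.6, 0.4]
opening: 39.7
gripper_force: 30.2
```

The opening stopped at 39.7 mm with 30 N, so the tongs are closed on the egg. I lift it gently.

>>> apply_moves([
  [-0.4,0,0,2,0,0,0],
  [-0.4,0,0,4,0,0,0],
  [-0.4,0,0,6,0,0,0],
  [-0.4,0,0,8,0,0,0],
  [-0.4,0,0,10,0,0,0],
  [-0.4,0,0,10,0,0,0],
  [-0.4,0,0,10,0,0,0],
  [-0.4,0,0,10,0,0,0],
  [-0.4,0,0,10,0,0,0],
  [-0.4,0,0,10,0,0,0],
  [-0.4,0,0,7,0,0,0],
  [-0.4,0,0,3,0,0,0],
  [-0.4,0,0,0,0,0,0],
  [-0.4,0,0,0,0,0,0],
  [-0.4,0,0,0,0,0,0],
  [-0.4,0,0,0,0,0,0],
])

```text
time_s: 11.32
tcp_pos: [442.7, 82.0, 176.4]
orientation: [[0.974, -0.226, -0.002], [-0.226, -0.974, -0.0], [-0.002, 0.001, -1.0]]
ft_force: [0.2, -0.1, -1.4]
opening: 39.8
gripper_force: 30.4
```

Run:
```python
from h import *
d=grab('wrist'); e=grab('scene')
a=cv2.resize(d['pixels'][0:320,100:640],(540,320)); b=cv2.resize(e['pixels'][130:290,270:540],(540,320),interpolation=cv2.INTER_CUBIC)
cv2.imwrite('pics/fin.png',np.vstack([a,b])[:590,:,::-1])
```

```text
(no output)
```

View pics/fin.png

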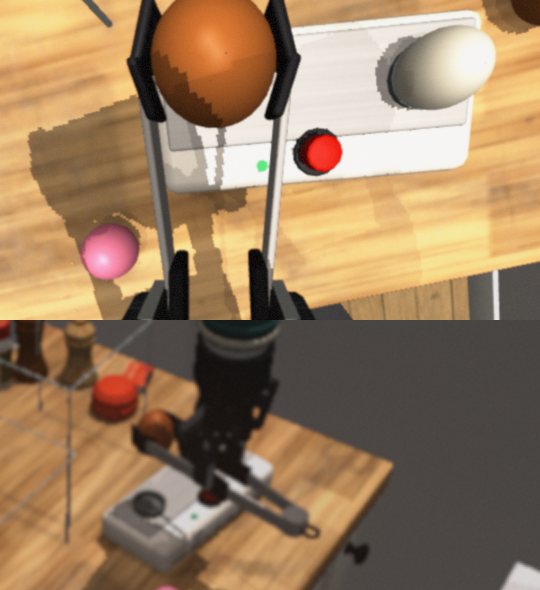

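The egg sits between the cups at about (215,60) in the wrist half of the picture. In the scene half its seat is empty at (150,505). In the wrist half the white egg is in place at (440,67) and the plunger is up.

```bash
python3 -c "
from cell import manip
print(manip.close_job())"
```

```text
the job is handed in; nothing more can be done
None
```

I pressed the plunger until it bottomed out and it has sprung back up; the job was handed in at about 11 s of the 67 s allowed, with the brown egg held still in the tongs about 165 mm above the worktop (no verdict was returned).

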